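# Try the enclosure cover, free its catch if caught, and hold it open

### The job

Tug the cover of the grey steel enclosure by its bar handle, before touching the release slide, to learn whether its catch is holding. If it is caught, do not wrench it: let it down, push the release slide fully across and lift again; if it comes, simply go on lifting. Finish while holding the cover still by its handle, open at least half-way to upright (it falls shut if let go), for the colleague across the bench to wire it, and leave the loose parts lying around alone.

Things in the scene. Friction and masses are not known exactly. Their poses are not given: they have to be found in the camera images.
- enclosure: Grey sheet-steel enclosure lying on its back, fixed to the bench, 200 mm (x) by 260 mm (y) by 100 mm high without the cover. Origin: centre of its underside; z up; x points from its hinge side (towards the robot) to its catch side (away from the robot). Its yaw varies up to 25 degrees.
- cover_hinge (a point): Middle of the cover's hinge line, at x = -100, y = 0, z = 100 mm of the enclosure; the line runs along the enclosure's y. The point turns with the cover.
- cover (a joint): Opening angle (rad) of the cover, a 4 mm sheet: 0 closed, 1.3 its stop; the far edge rises towards the robot. With its handle 0.4 to 0.75 kg; falls shut if let go. If the hidden catch holds, the handle rises 5 mm freely, then springs back (2.3 N per mm there) with a hard stop 8 mm on; if not, only the weight (2 to 5 N at the handle) is felt. Nothing outside shows which.
- handle: Dark steel bar handle on the cover, with a flat steel tongue that runs to the far edge and down into the catch housing. Origin: on the cover's top face below the middle of the bar, 175 mm from the hinge line and 4 mm above it when closed (x = 75, y = 0, z = 104 mm of the enclosure). Axes turn with the cover: z out of the cover, y along the bar.
- handle_bar (a point): Centre of the bar to grip: a round bar of 11 mm diameter, 100 mm long along the handle's y, its centre 35 mm above the cover's face, on two posts 85 mm apart; 30 mm clear below the bar.
- catch_box: Aluminium catch housing, 40 mm (x) by 110 mm (y) by 60 mm high, on the outside of the enclosure's far wall, its top level with the closed cover. Origin: centre of its underside, at x = 122, y = -15, z = 44 mm of the enclosure. Axes as the enclosure's.
- release (a joint): Travel of the release slide (m) along the enclosure's +y: 0 at the start of every episode whether the catch holds or not, 0.019 at its stop. The catch is off from about 0.015 on. Friction about 2.5 N (up to 4 N while it moves the catch); no spring, it stays where it is put, and the catch stays off.
- release_top (a point): Top centre of the slide's black knob: 14 mm (x) by 12 mm (y), standing 24 mm above the housing's top; at x = 130, y = -50, z = 128 mm of the enclosure when the slide reads 0. It moves with the slide.
- screwdriver: Bystander: loose screwdriver lying on the bench beside the enclosure. Origin at its underside.
- gland: Bystander: loose grey cable gland, 40 mm diameter, 36 mm high, standing on the bench. Origin: centre of its underside.
- terminal: Bystander: loose grey terminal block, 50 by 30 by 38 mm, on the bench. Origin: centre of its underside.

How it is judged:
By the outcome, as a careful person would: the job done as asked, in the order asked, and still so for the second after the job is handed in, while the arm keeps its last pose, push and grip.
It also fails if it takes over 56 s, if anything falls off the work surface, if the arm or the gripper's body presses on something with over 40 N, if the wrist force passes 120 N, or if a joint passes its speed limit or range.

### The arm

A 6-joint arm with a two-finger parallel gripper is mounted at the origin on the work surface. World frame = base frame: x ahead of the robot, y to its left, z up, the work surface at z = 0. Lengths are in m, angles in rad, forces in N, time in s.
With the tool pointing down it reaches from about 0.35 to 0.975 m from the base axis. Payload 4.9 kg.
Tool frame: the origin (TCP) lies on the mounting face of the last link; the fingertips stand 173 mm ahead of it and the grasp point (between the pads) lies 155 mm ahead of it; z points along the fingers, y is the line along which they close (so a half turn about z gives the same grasp; the last joint's range is limited). The gripper opens to 85 mm and grips with 20 to 120 N. Pads are 22 mm wide; open, the fingers measure 114 mm over their backs; the gripper's body (76 mm by 85 mm) begins 54 mm behind the grasp point. The pads swing forward as they close: fully open they stand 13 mm farther back than shut.
Start: joints at [-1.386, 0.053, 1.613, -0, 1.476, -0.119], TCP at [0.187, -0.596, 0.405] pointing down, gripper open.
Joint ranges: [-3.01, 3.01], [-1.01, 2.22], [0.06, 2.58], [-1.02, 4.17], [0.09, 2.62], [-3.14, 3.14]. Speed limits (rad/s): [2.57, 2.57, 3.14, 3.14, 3.14, 3.14].

### API

Orientations are given as a 3x3 rotation matrix whose columns are the frame's x, y, z axes.
In Python, from cell import r, ik, readout, imaging, order gives the robot as it stands. Calls block until the motion is done:
- r.move_to(position, orientation): joint-space move of the TCP to a pose.
- r.servo_line(position, speed=0.15, frame=None, threshold=None): straight line of the TCP; frame=None keeps the orientation; speed is the mean speed in m/s. With threshold (N) it stops when the force on the tool has changed by that much, and returns True; else False.
- r.goto_joints(angles): joint-space move.
- r.command_gripper(opening): finger opening in m; the grip force is fixed at half the most; returns when the fingers have stopped.
- r.wait(seconds).
- ik(position, orientation): joint angles nearest the present ones, or None.
- readout.observe(): the state.
- imaging.snapshot(name): name is "side" or "top" or "wrist"; returns the picture (384x512x3 uint8, red, green, blue); there is no depth.
- imaging.get_calibration(name): a dict with "K" (3x3 intrinsics, pixels), "world_from_camera" (4x4, takes a point from camera to world coordinates); the wrist camera has in their place "tool_from_camera" (4x4, takes a point from camera to tool coordinates, whose origin is the TCP and whose axes are the flange's). Camera axes: x right, y down, z forward; pixel columns grow to the right and rows downward; lengths in m; the calibration is good to about 2 mm. A picture is of the moment at which its call begins: read the wrist's pose just before it. get_calibration takes no time and is no camera call.
A pose or a line that the arm cannot do raises r.PlanningError and nothing moves.
- order.sign_off(): hands the job in; it is judged then, once.
The state is a dict: "clock": time; "joints": joint angles; "qvel": joint speeds; "effort": joint torques, N m; "position": TCP position; "tool_rot": TCP orientation; "contact_force": force on the tool from outside, world axes, zero at the start; "torque": the same for the moment, N m; "width": finger opening in m; "grasp_force": force on a finger pad.
Only numpy, scipy, OpenCV 4.12 (cv2) and the standard library are available. Lean on these libraries where they do the work, as an engineer would, in place of code of your own. Each camera call takes 0.05 s, during which the arm holds its last target. There are 200 camera calls.

## Working session

There is one attempt and no reset: what is moved stays moved. The work goes in short steps, each a Python script; the robot and the scene stay as the last script left them, time stands still between calls to the robot, and variables do not carry over. Pictures are saved under pics/ and viewed, at most 10 in all, crops included, and the job is handed in when it is done.

```bash
ls; mkdir -p pics; python3 - <<'E'
from cell import r, ik, readout, imaging, order
import cv2, numpy as np
a=imaging.snapshot("top"); b=imaging.snapshot("side")
cv2.imwrite("pics/top0.png",a[:,:,::-1]); cv2.imwrite("pics/side0.png",b[:,:,::-1])
cv2.imwrite("pics/both.png",cv2.resize(np.vstack([a,b])[:,:,::-1],None,fx=1,fy=1)[:600])
np.set_printoptions(precision=4,suppress=True)
for n in("top","side","wrist"): print(imaging.get_calibration(n))
s=readout.observe(); print(s)
E
```

```text
pics
{'K': array([[386.7291,   0.    , 253.4935],
       [  0.    , 386.7291, 192.1638],
       [  0.    ,   0.    ,   1.    ]]), 'world_from_camera': array([[ 0.0155, -0.9781,  0.2075,  0.3722],
       [-0.9999, -0.0158,  0.0001,  0.0604],
       [ 0.0031, -0.2075, -0.9782,  0.9354],
       [ 0.    ,  0.    ,  0.    ,  1.    ]])}
{'K': array([[384.3874,   0.    , 255.7167],
       [  0.    , 384.3874, 190.5931],
       [  0.    ,   0.    ,   1.    ]]), 'world_from_camera': array([[-0.946 , -0.1546,  0.2851,  0.3046],
       [-0.3243,  0.4557, -0.829 ,  0.7995],
       [-0.0018, -0.8766, -0.4812,  0.5478],
       [ 0.    ,  0.    ,  0.    ,  1.    ]])}
{'K': array([[306.3728,   0.    , 254.715 ],
       [  0.    , 306.3728, 196.7601],
       [  0.    ,   0.    ,   1.    ]]), 'tool_from_camera': array([[-0.0015, -0.949 , -0.3152,  0.0809],
       [ 1.    , -0.0015, -0.0003,  0.0011],
       [-0.0002, -0.3152,  0.949 ,  0.0306],
       [ 0.    ,  0.    ,  0.    ,  1.    ]])}
{'clock': 0.1, 'joints': array([-1.386 ,  0.0533,  1.6142,  0.    ,  1.476 , -0.119 ]), 'qvel': array([ 0.0007, -0.0039, -0.0031,  0.0003,  0.    , -0.0009]), 'effort': array([  0.0005, -39.4903, -37.1361,  -0.0001,   0.0039,   0.    ]), 'position': array([ 0.1869, -0.5961,  0.4036]), 'tool_rot': array([[ 0.9542,  0.2991, -0.0003],
       [ 0.2991, -0.9542,  0.0018],
       [ 0.0002, -0.0019, -1.    ]]), 'contact_force': array([ 0.435 , -0.0752, -0.576 ]), 'torque': array([ 0.0063, -0.0158,  0.0447]), 'grasp_force': 0.0, 'width': 0.08555486525363823}
```

```bash
python3 -c "
import cv2
for n in('top','side'):
    cv2.imwrite(f'pics/{n}1.png',cv2.resize(cv2.imread(f'pics/{n}0.png'),(800,600),interpolation=cv2.INTER_CUBIC))"
```

```text
(no output)
```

View pics/top1.png

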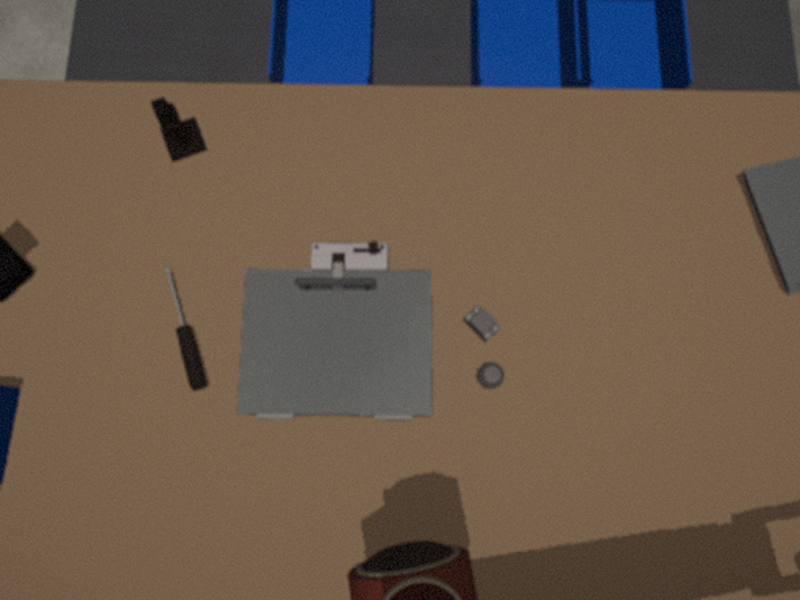

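View pics/side1.png

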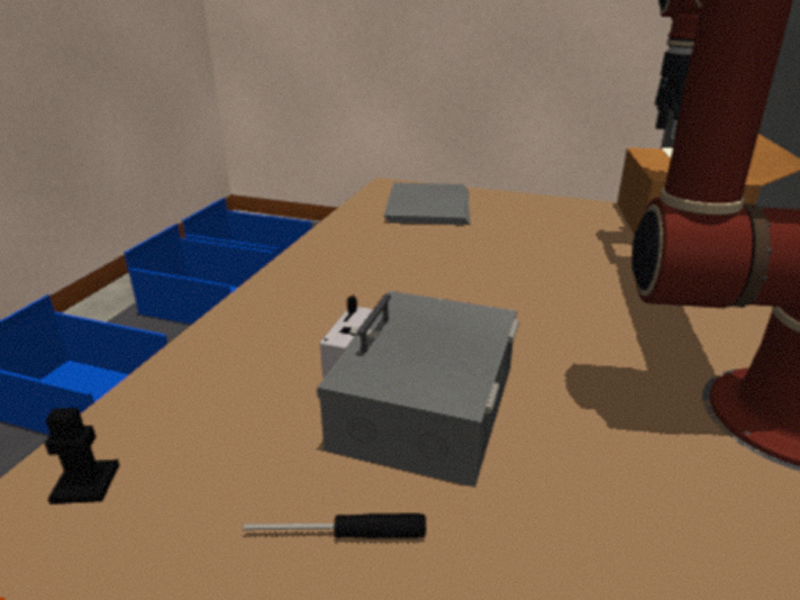

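The top view shows the cover corners at about (246,269), (431,270), (432,414), (238,413) in the enlarged picture. The bar runs from (296,283) to (377,284), and the knob top is at about (374,245). In the side view the knob top is at (352,298) and the bar spans about (363,345) to (388,300). Next I'll triangulate roughly and take two closer wrist views.

```bash
cat > h.py <<'E'
from cell import r, ik, readout, imaging, order
import cv2, numpy as np
np.set_printoptions(precision=4,suppress=True)
def ray(cal,T,px):
    d=T[:3,:3]@np.linalg.solve(cal["K"],[px[0],px[1],1]); return T[:3,3],d/np.linalg.norm(d)
def atz(R,z): o,d=R; return o+d*(z-o[2])/d[2]
def tri(*Rs):
    A=sum(np.eye(3)-np.outer(d,d) for o,d in Rs); b=sum((np.eye(3)-np.outer(d,d))@o for o,d in Rs)
    p=np.linalg.solve(A,b); res=[np.linalg.norm(np.cross(p-o,d)) for o,d in Rs]; return p,res
def fix(n,px,s=1.5625):
    c=imaging.get_calibration(n); return ray(c,c["world_from_camera"],(np.array(px)+.5)/s-.5)
def down(a): # tool pointing down, tool y (closing) along world direction a
    c,s=np.cos(a),np.sin(a); y=np.array([c,s,0]); z=np.array([0,0,-1.]); return np.c_[np.cross(y,z),y,z]
E
python3 - <<'E'
from h import *
for p in [(246,269),(431,270),(432,414),(238,413)]: print(atz(fix("top",p),.104))
for p in [(296,283),(377,284)]: print("bar",atz(fix("top",p),.139))
print("knob",tri(fix("top",(374,243)),fix("side",(352,298))))
# wrist views
q=readout.observe()["joints"]
c=np.array([.60,.06]); 
for i,(dx,a) in enumerate([(-.08,0),(-0.08,np.pi)]):
    for k in (0,.1):
        print(i,k,ik([c[0]+dx,c[1]+k-.05,.40],down(a)))
E
```

```text
[0.5909 0.2749 0.104 ]
[0.5937 0.012  0.104 ]
[0.3924 0.0099 0.104 ]
[0.3897 0.2722 0.104 ]
bar [0.5632 0.1969 0.139 ]
bar [0.5636 0.0871 0.139 ]
knob (array([0.6239, 0.0926, 0.1248]), [np.float64(0.0020164473873559574), np.float64(0.002016447387356152)])
0 0 [-0.1239 -0.1985  1.859  -0.      1.4811 -0.1239]
0 0.1 [ 0.0684 -0.1697  1.8339 -0.      1.4774  0.0684]
1 0 [-0.1239 -0.1985  1.859  -0.      1.4811  3.0177]
1 0.1 [ 0.0684 -0.1697  1.8339 -0.      1.4774 -3.0732]
```

```bash
python3 - <<'E'
from h import *
import pickle
out=[];ims=[]
for x in (.53,.66):
    r.move_to([x,.13,.38],down(0)); s=readout.observe(); im=imaging.snapshot("wrist")
    T=np.eye(4);T[:3,:3]=s["tool_rot"];T[:3,3]=s["position"]
    T=T@imaging.get_calibration("wrist")["tool_from_camera"]; out.append(T); ims.append(im)
    cv2.imwrite(f"pics/w{len(out)}.png",cv2.resize(im[:,:,::-1],(800,600),interpolation=cv2.INTER_CUBIC))
    print(s["clock"],s["joints"],s["contact_force"])
pickle.dump(out,open("w.pkl","wb"))
E
```

```text
2.925 [ 0.103  -0.1205  1.8234 -0.0002  1.4387  0.1041] [ 0.8674 -0.4438 -0.6626]
3.5583 [0.0832 0.1795 1.5183 0.0001 1.4453 0.084 ] [-0.1621  0.097   0.3446]
```

View pics/w1.png

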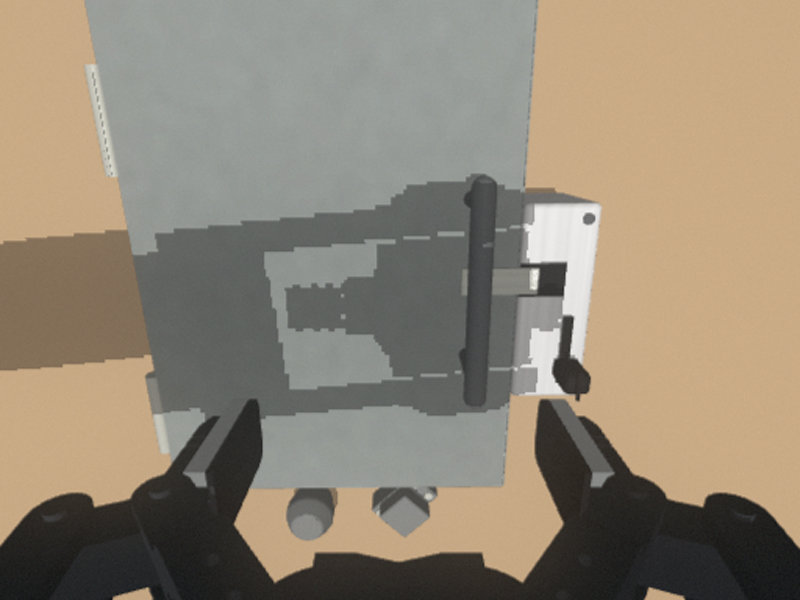

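View pics/w2.png

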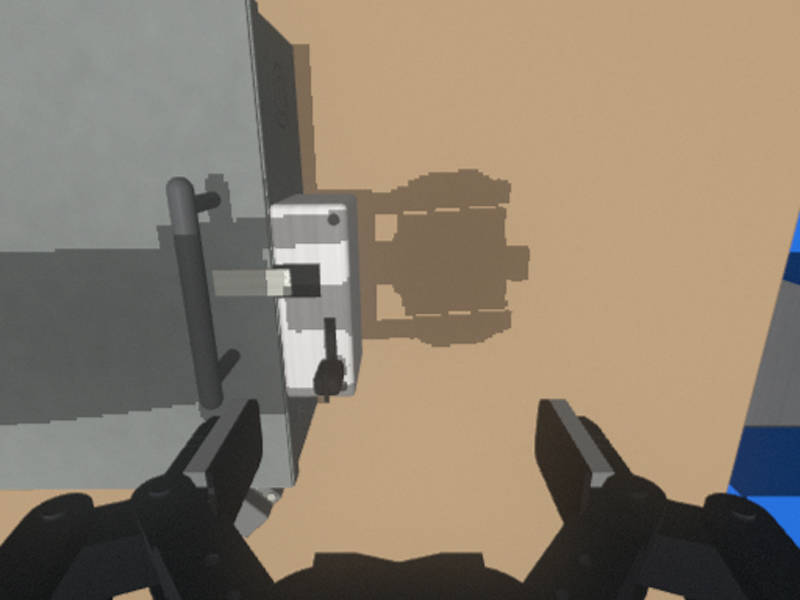

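The wrist views show the bar tips at (484,177)/(475,405) in w1 and (179,178)/(210,408) in w2. The knob is near (573,377) in w1 and (329,378) in w2. I'll enlarge the knob to find its top face.

```bash
python3 - <<'E'
import cv2,numpy as np
a=cv2.imread("pics/w1.png")[340:420,530:610];b=cv2.imread("pics/w2.png")[340:420,290:370]
f=lambda x:cv2.resize(np.clip(x.astype(float)*1.6,0,255).astype(np.uint8),(400,400),interpolation=cv2.INTER_CUBIC)
cv2.imwrite("pics/kn.png",np.hstack([f(a),f(b)]))
E
python3 - <<'E'
from h import *
import pickle
W=pickle.load(open("w.pkl","rb"));c=imaging.get_calibration("wrist")
w=lambda i,p: ray(c,W[i],(np.array(p)+.5)/1.5625-.5)
T={}
for n,p,q in [("tipL",(484,177),(179,178)),("tipR",(475,405),(210,408)),("corner",(503,487),(294,487)),("boxtopL",(599,204),(356,197)),("screw",(589,218),(334,219)),("slot",(565,262),(320,262)),("knob",(577,382),(330,382))]:
    print(n,*tri(w(0,p),w(1,q)))
E
```

```text
tipL [0.5671 0.1978 0.1384] [np.float64(6.170542240038585e-05), np.float64(6.170542240035499e-05)]
tipR [0.5679 0.0896 0.1419] [np.float64(0.00032451917565713543), np.float64(0.00032451917565712746)]
corner [0.5951 0.0101 0.1024] [np.float64(0.00044055890761957603), np.float64(0.00044055890761964564)]
boxtopL [0.6377 0.1831 0.0895] [np.float64(0.002120050738510822), np.float64(0.0021200507385108224)]
screw [0.6275 0.1756 0.104 ] [np.float64(6.31533019780873e-05), np.float64(6.315330197811326e-05)]
slot [0.6187 0.1524 0.1012] [np.float64(0.00034144580198305154), np.float64(0.0003414458019830633)]
knob [0.6242 0.0931 0.123 ] [np.float64(0.00041596329449793704), np.float64(0.0004159632944979662)]
```

View pics/kn.png

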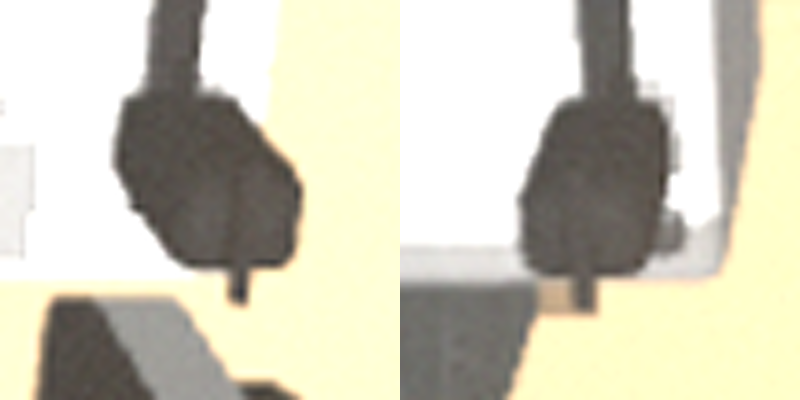

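The geometry is consistent. The bar centre is at (0.5675, 0.143, 0.139), the yaw is about 0.5°, and the hinge is at x≈0.393, z=0.1. The knob measures (0.624, 0.093), against a predicted (0.623, 0.093). Next I'll check IK along the opening arc, then grip and tug gently.

```bash
cat >> h.py <<'E'
YAW=.007; HX=np.array([.3927,.1425,.100]); U=np.array([np.cos(YAW),np.sin(YAW),0]); Z=np.array([0,0,1.])
BAR0=np.array([.5675,.1437,.139])
HX[:2]=BAR0[:2]-.175*U[:2]
def pose(th,tilt):  # grasp on bar at opening th, tool tilted by tilt with the cover
    bar=HX+(.175*np.cos(th)-.039*np.sin(th))*U+(.175*np.sin(th)+.039*np.cos(th))*Z
    z=-(-np.sin(tilt)*U+np.cos(tilt)*Z); y=np.cos(tilt)*U+np.sin(tilt)*Z
    return bar-.155*z, np.c_[np.cross(y,z),y,z]
def st(tag=""):
    s=readout.observe(); print(tag,round(s["clock"],2),s["position"],"F",s["contact_force"],"w",round(s["width"],4),"g",round(s["grasp_force"],1)); return s
E
python3 - <<'E'
from h import *
for k in (0,.5,1): print(k,[None if ik(*pose(t,k*t)) is None else ik(*pose(t,k*t)) for t in (.3,.6,.95,1.05)])
R=pose(0,0)[1]; p=pose(0,0)[0]
r.move_to(p+[0,0,.06],R); r.command_gripper(.05); st("above")
r.servo_line(p,speed=.06,threshold=10); st("at")
r.command_gripper(0.0); r.wait(.3); st("grip")
E
```

```text
0 [array([ 0.1248, -0.0406,  1.8097, -0.    ,  1.3725,  0.1178]), array([ 0.1322, -0.1529,  1.8425, -0.    ,  1.452 ,  0.1252]), array([ 0.1459, -0.3034,  1.9122, -0.    ,  1.5328,  0.1389]), array([ 0.1509, -0.3494,  1.9377, -0.    ,  1.5533,  0.1439])]
0.5 [array([ 0.1336, -0.1306,  1.8991, -0.0201,  1.2243,  0.132 ]), array([ 0.1535, -0.3393,  2.016 , -0.0469,  1.1683,  0.1584]), array([ 0.1915, -0.618 ,  2.1767, -0.0935,  1.1166,  0.2056]), array([ 0.207 , -0.7057,  2.227 , -0.1116,  1.1065,  0.2237])]
1 [array([ 0.1435, -0.2168,  1.9894, -0.0458,  1.0721,  0.1524]), array([ 0.18  , -0.5103,  2.1936, -0.1276,  0.8693,  0.2259]), array([ 0.2535, -0.8983,  2.4544, -0.3229,  0.6759,  0.4007]), None]
above 4.53 [0.568  0.1435 0.3541] F [-0.5987 -0.3339  0.6529] w 0.0496 g 0.0
at 5.67 [0.5677 0.1437 0.2946] F [-0.5278 -0.3518 -0.3055] w 0.0501 g 0.0
grip 6.42 [0.5674 0.1437 0.2945] F [-4.1401 -0.9173  5.338 ] w 0.0087 g 58.6
```

```bash
python3 - <<'E'
from h import *
s0=st("grip"); F0=None
for mm in (2,4,6,8,10):
    th=mm/1000/.175; p,R=pose(th,.5*th)
    r.servo_line(p,speed=.02,frame=R); r.wait(.25)
    F=np.mean([readout.observe()["contact_force"][2] for _ in range(3)]); s=st(mm)
    if F< -14: print("caught"); break
im=imaging.snapshot("wrist");cv2.imwrite("pics/w3.png",im[:,:,::-1])
E
```

```text
grip 6.42 [0.5674 0.1437 0.2945] F [-4.1401 -0.9173  5.338 ] w 0.0087 g 58.6
2 6.94 [0.5662 0.1437 0.2956] F [ 1.6007  0.5305 -3.5645] w 0.0091 g 58.4
4 7.46 [0.5648 0.1437 0.2975] F [ 3.9883  0.7646 -8.0375] w 0.009 g 58.4
6 7.97 [0.5635 0.1436 0.2989] F [  6.9428   2.0352 -10.754 ] w 0.0086 g 58.4
8 8.5 [0.5621 0.1436 0.3004] F [  8.2809   1.5398 -13.7676] w 0.0087 g 58.4
10 9.03 [0.5607 0.1436 0.3018] F [ 10.5235   2.7627 -15.5891] w 0.009 g 58.4
caught
```

View pics/w3.png

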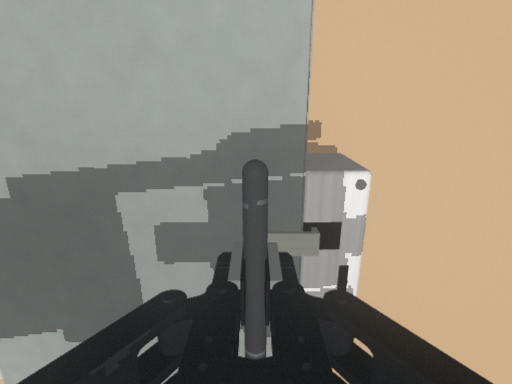

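The picture shows the bar centred between the pads. The force grows steadily, but the Fx that comes with it suggests part of it is from my tool tilt. I'll let the cover down, regrip, and tug straight up with no tilt for a clean reading.

```bash
python3 - <<'E'
from h import *
p,R=pose(0,0); r.servo_line(p,speed=.03,frame=R); r.wait(.2); st("down")
r.command_gripper(.03); st("open"); r.command_gripper(0.0); r.wait(.3); s=st("grip")
for mm in (2,4,6,8,9,10,11,12):
    th=mm/1000/.175; p,_=pose(th,0)
    r.servo_line(p,speed=.02,frame=R); r.wait(.2)
    F=np.mean([readout.observe()["contact_force"][2] for _ in range(3)]); s=st(mm); print(s["torque"])
    if F< -17: break
E
```

```text
down 9.82 [0.5674 0.1437 0.2945] F [-2.5526  0.7453  1.4618] w 0.0088 g 60.1
open 10.16 [0.5676 0.1436 0.2942] F [ 0.673   0.0205 -0.1368] w 0.0303 g 0.0
grip 10.78 [0.5674 0.1437 0.2942] F [-3.0682 -0.9716  3.7357] w 0.0091 g 58.6
2 11.22 [0.567  0.1437 0.2955] F [ 2.2834  0.6768 -3.117 ] w 0.009 g 58.5
[ 0.007  -0.3354  0.0197]
4 11.68 [0.5666 0.1437 0.2975] F [ 4.6049  1.372  -9.3924] w 0.0087 g 58.4
[ 0.0497 -0.9048  0.0417]
6 12.12 [0.5661 0.1437 0.2991] F [  6.4919   1.4927 -12.5656] w 0.0087 g 58.4
[ 0.0923 -1.2294  0.0134]
8 12.57 [0.5656 0.1436 0.3005] F [  9.3453   1.1741 -15.2535] w 0.0089 g 58.4
[ 0.1597 -1.5082 -0.0265]
9 13.03 [0.5654 0.1436 0.3012] F [ 10.7301   0.7478 -16.2444] w 0.0088 g 58.3
[ 0.1301 -1.697   0.0489]
10 13.47 [0.5651 0.1436 0.3019] F [ 10.5591   1.1959 -16.9724] w 0.0091 g 58.3
[ 0.1772 -1.8847  0.0267]
11 13.93 [0.5649 0.1436 0.3026] F [ 12.8027   2.4528 -18.9396] w 0.0086 g 58.3
[ 0.2498 -2.0492  0.0365]
```

The resistance grows at about 2.2 N/mm to about 21 N tangentially. That is far above the 2–5 N weight and matches the catch spring, so the cover is caught. I'll let it down, release the bar and push the slide across.

```bash
python3 - <<'E'
from h import *
p,R=pose(0,0); r.servo_line(p,speed=.03,frame=R); r.wait(.2); st("down")
r.command_gripper(.05); st("open")
r.servo_line(p+[0,0,.06],speed=.12)
k=np.array([.6240,.0932]); z=.111+.173
r.command_gripper(0.0)
r.move_to([k[0],k[1]-.034,z+.06],R); s=st("above knob")
r.servo_line([k[0],k[1]-.034,z],speed=.06,threshold=8); st("at z")
hit=r.servo_line([k[0],k[1]+.012,z],speed=.02,threshold=14); st(f"push {hit}")
T=np.eye(4)
im=imaging.snapshot("wrist");cv2.imwrite("pics/w4.png",im[:,:,::-1])
E
```

```text
down 14.65 [0.5674 0.1437 0.2943] F [ 0.2966 -0.0912 -3.1406] w 0.0089 g 59.9
open 15.12 [0.5676 0.1437 0.2943] F [ 0.2576 -0.3437  0.2698] w 0.0498 g 0.0
above knob 16.8 [0.6244 0.0582 0.3436] F [-0.0966  0.0015  0.4061] w -0.0001 g 0.0
at z 17.95 [0.6243 0.0592 0.2847] F [ 0.0299 -0.0848  0.6736] w -0.0002 g 0.0
push True 19.73 [0.6239 0.0979 0.2837] F [-0.0794 -0.7295  1.0743] w 0.0002 g 0.5
```

View pics/w4.png

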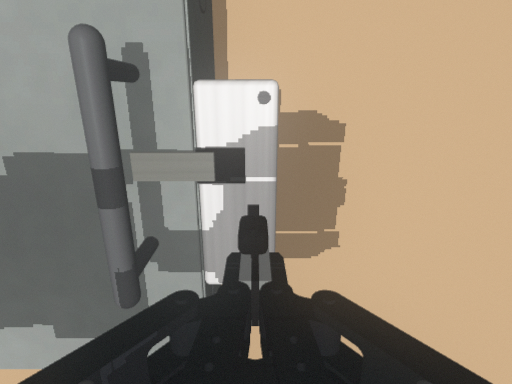

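The knob sits at (253,232) with only a sliver of slot left above it, so it is close to the end of its travel. I'll push once more to confirm the stop, then back off and lift.

```bash
python3 - <<'E'
from h import *
s=st(); p=s["position"]; R=pose(0,0)[1]
hit=r.servo_line([.624,p[1]+.010,.284],speed=.015,threshold=15); st(f"push {hit}")
r.servo_line([.624,.065,.284],speed=.06); r.servo_line([.624,.062,.354],speed=.12)
p=pose(0,0)[0]; r.move_to(p+[0,0,.06],R); r.command_gripper(.05)
s=readout.observe(); im=imaging.snapshot("wrist");cv2.imwrite("pics/w5.png",im[:,:,::-1])
r.servo_line(p,speed=.08,threshold=10); r.command_gripper(0.0); r.wait(.2); st("grip")
for mm in (3,6,10):
    r.servo_line(pose(mm/175,0)[0],speed=.02,frame=R); r.wait(.2); s=st(mm)
    if s["contact_force"][2]<-14: print("still caught?"); break
E
```

```text
19.77 [0.6238 0.0978 0.2834] F [-0.346  -0.0884  1.0471] w -0.0002 g 0.3
push True 20.2 [0.6237 0.0994 0.2827] F [-0.2886 -2.9503  1.0157] w -0.0002 g 0.9
grip 24.27 [0.5674 0.1437 0.2947] F [-3.79   -0.792   5.2697] w 0.0086 g 58.6
3 24.77 [0.5669 0.1437 0.2966] F [ 2.1094  0.539  -3.4053] w 0.0087 g 58.4
6 25.27 [0.5661 0.1437 0.3   ] F [ 2.1387  1.3665 -3.4755] w 0.009 g 58.5
10 25.83 [0.565  0.1437 0.304 ] F [ 2.7841  0.9083 -3.4328] w 0.0086 g 58.6
```

View pics/w5.png

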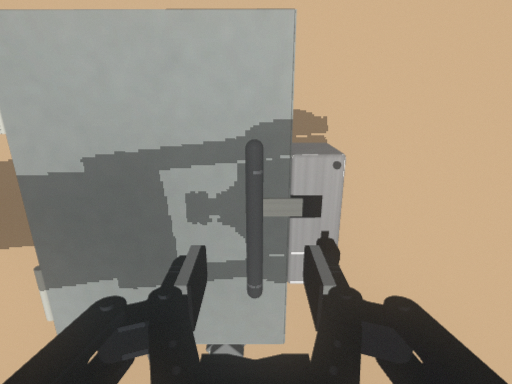

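The cover is free now: the force stays constant at about 3.4 N, and the picture shows the knob moved over to (328,250). I'll lift along the arc.

```bash
python3 - <<'E'
from h import *
for i,th in enumerate(np.linspace(.06,1.0,13)[1:]):
    p,R=pose(th,.5*th); r.servo_line(p,speed=.05,frame=R)
    s=readout.observe(); F=s["contact_force"]
    print(round(th,2),round(s["clock"],1),F,round(s["width"],4),round(s["grasp_force"]))
    if np.linalg.norm(F)>25: print("stop"); break
r.wait(.3); st("hold")
im=imaging.snapshot("side");cv2.imwrite("pics/s2.png",im[:,:,::-1])
E
```

```text
0.14 26.4 [ 2.8361  1.7964 -2.9369] 0.0088 59
0.22 26.9 [ 4.6374  1.4168 -3.8762] 0.0089 59
0.3 27.4 [ 4.6721  1.2118 -1.6015] 0.0088 58
0.37 27.9 [ 5.1658  0.2684 -2.0793] 0.009 58
0.45 28.4 [ 4.9383  0.6885 -0.1555] 0.0089 59
0.53 28.9 [ 6.0041  1.0124 -0.068 ] 0.0087 59
0.61 29.4 [ 5.7183 -0.1671  1.9803] 0.0088 58
0.69 29.9 [5.3895 0.2832 1.8189] 0.0088 59
0.76 30.4 [ 5.5628 -0.3275  1.1995] 0.0088 58
0.84 30.9 [ 5.6868 -0.1361  4.4896] 0.0087 59
0.92 31.4 [ 5.3522 -1.1526  3.6618] 0.0088 59
1.0 31.9 [ 4.3162 -1.6499  5.689 ] 0.0086 59
hold 32.24 [0.3806 0.1423 0.4059] F [ 4.675  -0.821   5.8896] w 0.0088 g 58.6
```

View pics/s2.png

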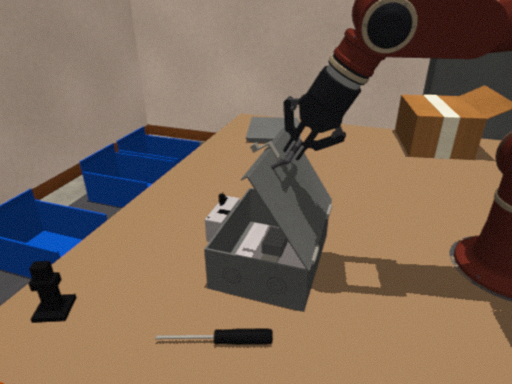

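The picture shows the cover held open at about 57° by its bar (gripper near (300,150)), with the loose parts undisturbed. I'll hand it in.

```bash
python3 - <<'E'
from h import *
r.wait(.5); s=st(); print(abs(s["qvel"]).max()); print(order.sign_off())
E
```

```text
32.79 [0.3806 0.1423 0.4059] F [ 4.4334 -0.2952  5.9959] w 0.0091 g 58.6
0.002507883912550407
the job is handed in; nothing more can be done
None
```

The tug showed the catch was holding, so I let the cover down, pushed the release slide to its stop, lifted again, and handed in at 33 s with the cover held still by its handle at about 57° (1.0 rad); the loose parts were not touched.

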